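Square a framed glass panel into the soldering jig

TASK

On the plywood jig board, push the small framed glass panel with the fingertips until one long side lies flush along the long wooden rail and one end is up against the short end stop, then push the wooden keeper block squarely up against the panel's free long side so the panel stays in the corner. Only push: do not lift or tip the panel or the block, and leave the foil roll, the bottle and the fid where they are. Finish with the hand clear.

Things in the scene. Friction and masses are not known exactly. Their poses are not given: they have to be found in the camera images.
- jig_board: Fixed plywood board lying flat, 265 x 400 mm, 12 mm thick. Origin at table height near its middle; +x towards the long rail (far side), +y towards the end stop (left side). Top spans x -130..135, y -210..190 mm. Brown battens 25 mm wide, 14 mm above its top: long rail along y (-200..175), inner face at x = 100; end stop along x (-20..100), inner face at y = 150.
- jig_corner (a point): Inside corner where the inner faces of the long rail and end stop meet, on the board's top (12 mm above the table). Axes as the board's: x into the rail, y into the end stop, z up. The seated panel's origin is at (-40, -60, 0) mm in this frame.
- panel: Loose framed glass panel, flat on the board: 80 mm (own x) x 120 mm (own y) x 14 mm thick, dark wood frame, amber glass squares, lead lines, 0.2 to 0.45 kg. Origin: centre of underside. Origin starts 80 to 115 mm from the rail, 220 to 270 mm from the end stop, nothing between, yaw within 0.35 rad of the board's, own +x towards the rail.
- block: Loose keeper block, light wood, 24 mm (own x) x 50 mm (own y) x 22 mm high, about 80 g, on the board on the robot's side of the panel's final place. Origin: centre of underside. Starts within 0.3 rad of the board's yaw, own +x to the rail; it only needs pushing towards the rail. In place: a 50 mm face wholly on the panel's 120 mm side, origins 52 mm apart along x.
- foil_roll: Bystander, loose: a copper foil ring lying flat on the table to the left of the board, outer diameter 72 mm, 12 mm high. Origin: centre of its underside. Leave it.
- paint_bottle: Bystander, loose: a small white bottle standing on the table to the left of the board, diameter 38 mm, 85 mm high. Origin: centre of its underside. Leave it.
- fid: Bystander, loose: a flat black plastic burnishing stick lying on the table to the right of the board, 150 mm (own x) by 22 mm by 8 mm. Origin: centre of its underside. Leave it.
Things that resemble listed ones, but are neither listed nor needed, are in the scene too. There is more than one size of the panel; the job needs the largest.

How it is judged:
By the outcome, as a careful person would: the job done as asked, in the order asked, and still so for the second after the job is handed in, with the robot touching nothing.
It also fails if it takes over 58 s, if anything falls off the work surface, if the arm or the gripper's body presses on something with over 40 N, if the wrist force passes 120 N, or if a joint passes its speed limit or range.

ROBOT

A 7-joint arm with a two-finger parallel gripper is mounted at the origin on the work surface. World frame = base frame: x ahead of the robot, y to its left, z up, the work surface at z = 0. Lengths are in m, angles in rad, forces in N, time in s.
With the tool pointing down it reaches from about 0.4 to 0.875 m from the base axis. Payload 19.3 kg.
Tool frame: the origin (TCP) lies at the very end of the fingers, on their centre line; the grasp point (between the pads) lies 19 mm behind it; z points along the fingers, x is the direction in which the jaws open and shut, and the axes are right-handed (so a half turn about z gives the same grasp; the last joint's range is limited). The gripper opens to 85 mm and grips with 20 to 120 N. Pads are 22 mm wide; open, the fingers measure 114 mm over their backs; the gripper's body (76 mm by 85 mm) begins 54 mm behind the grasp point. The pads swing forward as they close: fully open they stand 13 mm farther back than shut.
Start: joints at [1.081, 0.521, -0.036, 1.599, 0.021, 1.021, -0.113], TCP at [0.255, -0.571, 0.231] pointing down, gripper open.
Joint ranges: [-2.91, 2.91], [-0.3, 2.13], [-1.5, 1.42], [0.17, 2.43], [-1.26, 4.41], [0.16, 1.93], [-2.52, 2.52]. Speed limits (rad/s): [1.89, 1.89, 2.39, 2.39, 3.01, 3.01, 3.01].

INTERFACE

Orientations are given as a rotation vector (axis times angle).
In Python, from plant import r gives the robot as it stands.
- The arm moves only by the shell command python3 -m crank 'ROWS' [FORCE]. ROWS is text: rows parted by semicolons, each of 7 numbers parted by spaces: the turn, a rotation vector about the world's x, y, z as a fraction of full scale, then the shift along the world's x, y, z as a fraction of full scale, then the closure in counts, from 0 (fully open) to 255 (shut). In form: ax ay az x y z grip; .... A call has exactly 5 rows; each row shifts and turns the commanded pose from where the row before left it; what a row does not reach is not made up. Full scale, the value 1, is 1 m for a shift and pi rad for a turn. A row lasts 1/8 s, in which the tool goes at most 62.5 mm and 10.7 degrees, less where a joint would pass 70% of its speed; a pose out of reach is approached as far as the arm can. A call with a number of a shift or a turn outside -1 to 1 is refused whole. A call with a gripper value outside its range is refused whole. The fingers move at their own pace and stop on an object; FORCE is the grip in N (left out, the last holds). Time passes only in rows, so rows that do not move let the fingers close, or fill a call up. It gives the time, the measured TCP pose, the force and the opening at its end, in the units of the state.
- r.read_state(): the state, without advancing time (a new reading comes with each control period).
- r.read_camera(name): name is "scene" or "top" or "wrist"; returns the picture (400x640x3 uint8, red, green, blue); there is no depth.
- r.get_calibration(name): a dict with "intrinsics" (3x3 intrinsics, pixels), "origin" and "orientation" of the camera in the world. Camera axes: x right, y down, z forward; pixel columns grow to the right and rows downward; lengths in m; the calibration is good to about 2 mm. A picture is of the moment at which its call begins: read the wrist's pose just before it. get_calibration takes no time and is no camera call; for the wrist camera it gives the pose at the moment of the call.
- r.job_done(): hands the job in, once; it reports no verdict.
Trained networks look in the newest picture that a camera, given by its name, has taken for a name from the list of things; names that differ only in an ending like _2 or _b are one class to them, and where a whole thing is asked for, a point or a joint stands for the part that bears it (a point fixed in the world has none). Each returns a list of dicts, best first, with "score" (0 to 1); they miss things now and then, are a little off and sometimes report something else, mostly with a low value. They report only what shows in the picture. A call takes as long as a camera call. They do not tell look-alikes from the thing itself.
- r.boxes_of(camera, query): "box" ([left, top, right, bottom] as shares, 0 to 1, of the picture: columns of its width, rows of its height, round what is visible of it).
The state is a dict: "clock": time; "joints": joint angles; "joint_velocities": joint speeds; "tau": joint torques, N m; "position": TCP position; "tcp_rot": TCP orientation; "contact_force": force on the tool from outside, world axes, zero at the start; "wrist_torque": the same for the moment, N m; "opening": opening from 0.0 (shut) to 1.0 (fully open).
Only numpy, scipy, OpenCV 4.12 (cv2) and the standard library are available. Lean on these libraries where they do the work, as an engineer would, in place of code of your own. Each camera call takes 0.05 s, during which the arm holds its last target. There are 200 camera calls.

## Working session

There is one attempt and no reset: what is moved stays moved. The work goes in short steps, Python scripts to look and compute and a shell command to move; the robot and the scene stay as the last step left them, time stands still between calls to the robot, and variables do not carry over. Pictures are saved under pics/ and viewed, about 8 in all and at most 12, crops included, and the job is handed in when it is done.

```bash
mkdir -p pics; ls
python3 - <<'E'
from plant import r
import cv2
print(r.read_state())
for c in("top","scene"):
    im=r.read_camera(c); cv2.imwrite(f"pics/{c}0.png",im[:,:,::-1]); k=r.get_calibration(c); print(c,k)
    for q in("jig_board","panel","block"):
        print(q,[(round(d["score"],2),[round(v*s) for v,s in zip(d["box"],(640,400)*2)]) for d in r.boxes_of(c,q)][:5])
E
```

```text
pics
{'clock': 0.0, 'joints': array([ 1.08077276,  0.52203701, -0.03635011,  1.59998129,  0.02121749,
        1.02111746, -0.11280862]), 'joint_velocities': array([ 0.00037324, -0.00039657,  0.00043208,  0.00174793,  0.00086189,
       -0.00024999, -0.00181185]), 'tau': array([-8.62506090e-05, -9.27110267e+01,  1.97966538e+00, -3.69931984e+01,
        1.78906659e-02,  8.21326015e-03,  6.98983672e-05]), 'position': array([ 0.25458755, -0.57043225,  0.23072073]), 'tcp_rot': array([-2.63511088e+00,  1.70947396e+00,  1.59463792e-03]), 'contact_force': array([ 0.97815158, -0.32435918, -0.22051756]), 'wrist_torque': array([-0.02725302,  0.03393021, -0.0144072 ]), 'opening': 1.0023623122090521}
top {'intrinsics': array([[495.34114837,   0.        , 322.24756957],
       [  0.        , 495.34114837, 191.35450173],
       [  0.        ,   0.        ,   1.        ]]), 'origin': array([ 0.34460228, -0.01806565,  1.35285741]), 'orientation': array([-2.14263836,  2.15754187, -0.13066292])}
jig_board [(0.66, [294, 176, 311, 196]), (0.59, [257, 105, 413, 230])]
panel [(0.88, [343, 165, 388, 198]), (0.83, [370, 258, 399, 293]), (0.64, [433, 245, 468, 282]), (0.16, [211, 147, 235, 176])]
block [(0.46, [294, 176, 310, 196])]
scene {'intrinsics': array([[400.19795233,   0.        , 322.8792524 ],
       [  0.        , 400.19795233, 199.95490161],
       [  0.        ,   0.        ,   1.        ]]), 'origin': array([ 1.08053655, -0.37552195,  0.56666334]), 'orientation': array([-2.0077034 , -1.05769821,  0.53940868])}
jig_board [(0.67, [217, 190, 451, 328])]
panel [(0.97, [117, 220, 168, 247]), (0.8, [245, 225, 318, 275]), (0.68, [192, 183, 234, 209])]
block [(0.77, [333, 203, 359, 217])]
```

Run:
```python
import cv2
im=cv2.imread("pics/top0.png")
cv2.imwrite("pics/top0c.png",cv2.resize(im[80:310,190:490],None,fx=2.6,fy=2.6,interpolation=cv2.INTER_CUBIC))
```

```text
(no output)
```

View pics/top0c.png

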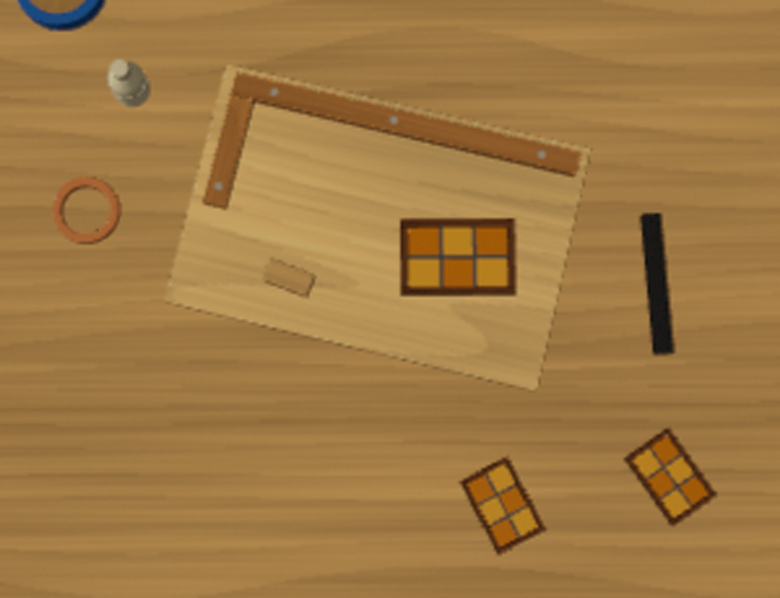

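View pics/scene0.png

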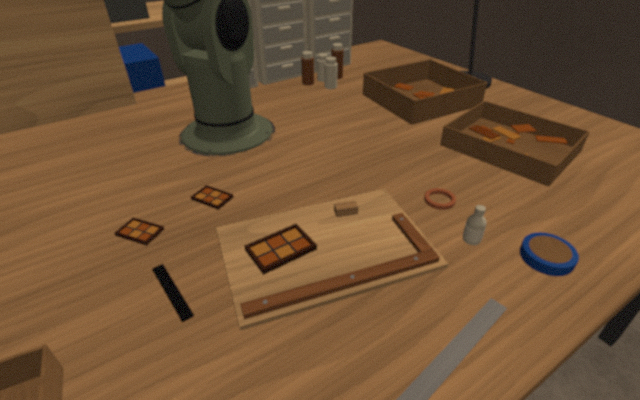

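On the board, the panel at crop (458,257) is the largest. The look-alikes at crop (503,505) and (670,476) are smaller and off the board, so I choose the one on the board. The keeper block is at crop (289,277), the rail runs along the top and the end stop is at the left. Next I rectify to the z=26 mm plane (panel and batten tops) and segment.

```bash
cat > h.py <<'E'
import numpy as np, cv2
from scipy.spatial.transform import Rotation as R
from plant import r
def rect(im,k,z,x0,x1,y0,y1,s=2000):
    """picture of plane z: row = (x1-x)*s, col=(y1-y)*s  (x up, y left)"""
    Rm=R.from_rotvec(k["orientation"]).as_matrix(); o=np.array(k["origin"])
    # plane pixel (c,w,1)->world (x1-w/s, y1-c/s, z)
    M=np.array([[0,-1/s,x1],[-1/s,0,y1],[0,0,z]])
    H=k["intrinsics"]@Rm.T@(M-np.outer(o,[0,0,1]))
    return cv2.warpPerspective(im,H,(int((y1-y0)*s),int((x1-x0)*s)),flags=cv2.INTER_CUBIC|cv2.WARP_INVERSE_MAP)
def w2p(p,k):
    Rm=R.from_rotvec(k["orientation"]).as_matrix()
    q=k["intrinsics"]@Rm.T@(np.array(p)-k["origin"]); return q[:2]/q[2]
E
python3 - <<'E'
from h import *
im=cv2.imread("pics/top0.png"); k=r.get_calibration("top")
X0,X1,Y0,Y1,s=.2,.65,-.3,.25,1450
q=rect(im,k,.026,X0,X1,Y0,Y1,s)
hsv=cv2.cvtColor(q,cv2.COLOR_BGR2HSV)
g=cv2.cvtColor(q,cv2.COLOR_BGR2GRAY)
m=((g<95)).astype(np.uint8)
n,l,st,ce=cv2.connectedComponentsWithStats(m)
for i in range(1,n):
    if st[i,4]>400:
        c,wh,a=cv2.minAreaRect(np.argwhere(l==i)[:,::-1].astype(np.float32))
        b=cv2.boxPoints((c,wh,a)); print(st[i,4],np.round([[X1-v/s,Y1-u/s] for u,v in b],4).tolist(),np.round(np.array(wh)/s,4))
q[m>0]=q[m>0]//2+np.array([100,0,0],np.uint8)
cv2.imwrite("pics/rect.png",q)
print(q.shape)
E
```

```text
520 [[0.6123999953269958, 0.13920000195503235], [0.652400016784668, 0.10980000346899033], [0.6403999924659729, 0.09350000321865082], [0.6003999710083008, 0.12290000170469284]] [0.0202 0.0496]
606 [[0.6420999765396118, -0.19480000436306], [0.6528000235557556, -0.19580000638961792], [0.6478999853134155, -0.2502000033855438], [0.6371999979019165, -0.2492000013589859]] [0.0546 0.0107]
9632 [[0.5127999782562256, -0.06520000100135803], [0.5934000015258789, -0.06520000100135803], [0.5934000015258789, -0.18520000576972961], [0.5127999782562256, -0.18520000576972961]] [0.12   0.0807]
4530 [[0.3212999999523163, -0.12039999663829803], [0.34779998660087585, -0.17170000076293945], [0.27239999175071716, -0.21070000529289246], [0.2459000051021576, -0.15950000286102295]] [0.085  0.0577]
(652, 797, 3)
```

View pics/rect.png

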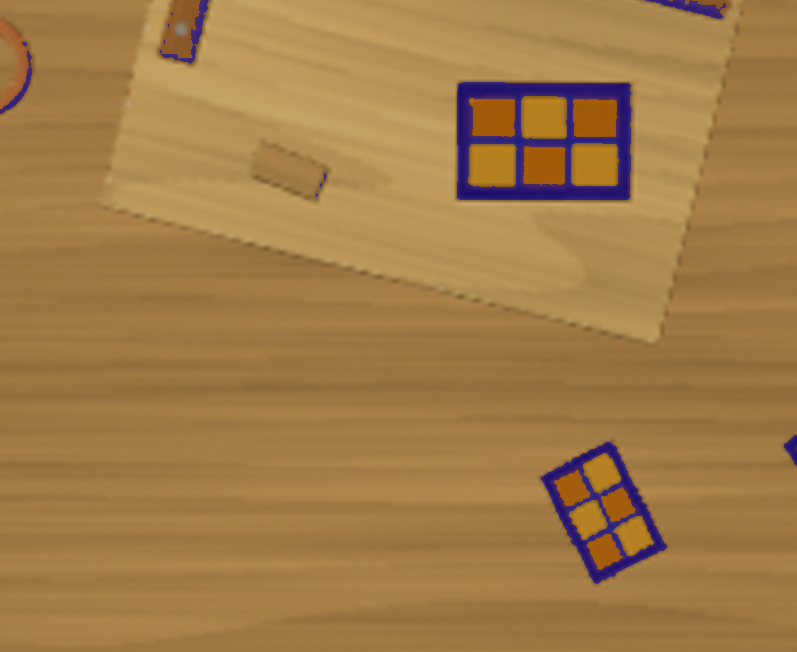

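The panel comes out 120 x 80 mm at world yaw about 0, centre (0.553, -0.125), so it is the right one. Now the battens and the block.

Run:
```python
from h import *
im=cv2.imread("pics/top0.png"); k=r.get_calibration("top")
X0,X1,Y0,Y1,s=.42,.8,-.25,.25,1580
q=rect(im,k,.026,X0,X1,Y0,Y1,s)
lab=cv2.cvtColor(q,cv2.COLOR_BGR2LAB)
hsv=cv2.cvtColor(q,cv2.COLOR_BGR2HSV)
m=((hsv[:,:,0]<14)&(hsv[:,:,2]<175)&(hsv[:,:,1]>110)).astype(np.uint8)
m=cv2.morphologyEx(m,cv2.MORPH_OPEN,np.ones((7,7)))
m=cv2.morphologyEx(m,cv2.MORPH_CLOSE,np.ones((9,9)))
n,l,st,ce=cv2.connectedComponentsWithStats(m)
print(st[:,4])
for i in range(1,n):
    if st[i,4]>3000:
        c,wh,a=cv2.minAreaRect(np.argwhere(l==i)[:,::-1].astype(np.float32))
        print(i,st[i],[X1-c[1]/s,Y1-c[0]/s],np.array(wh)/s,a)
o=q.copy(); o[m>0]=o[m>0]//2+np.array([100,0,0],np.uint8)
cv2.imwrite("pics/rect2.png",o); np.save("m.npy",m)
```

```text
[467581   1396   5023]
2 [ 499  328  185  124 5023] [0.5534810319731508, -0.1240506329113924] [0.11645568 0.07784809] -0.0
```

View pics/rect2.png

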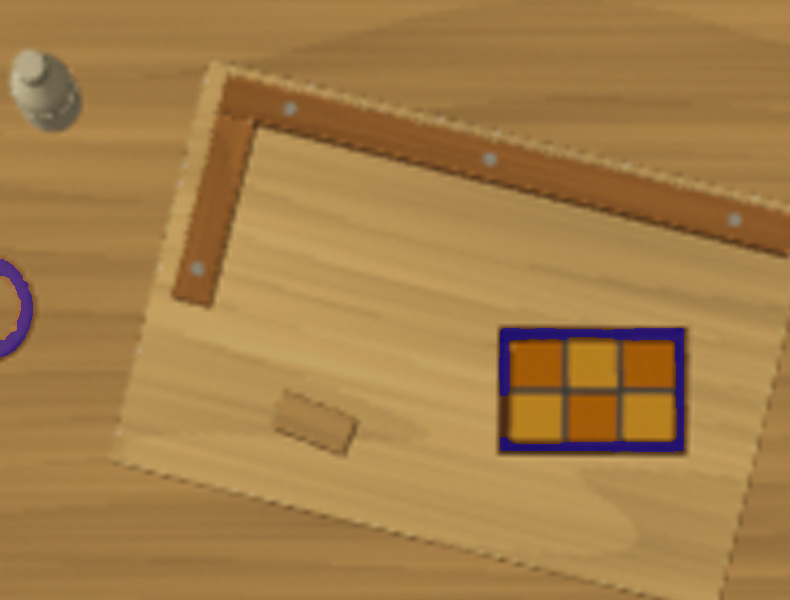

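Run:
```python
from h import *
im=cv2.imread("pics/top0.png"); k=r.get_calibration("top")
X0,X1,Y0,Y1,s=.42,.8,-.25,.25,1580
g=cv2.cvtColor(rect(im,k,.026,X0,X1,Y0,Y1,s),cv2.COLOR_BGR2LAB)[:,:,2].astype(float)
gr=cv2.GaussianBlur(cv2.cvtColor(rect(im,k,.026,X0,X1,Y0,Y1,s),cv2.COLOR_BGR2GRAY).astype(float),(0,0),2)
def fit(p,q,n):
    p,q=np.array(p,float),np.array(q,float); d=(q-p)/np.linalg.norm(q-p); nn=np.array([-d[1],d[0]])
    pts=[]
    for t in np.linspace(.06,.94,n):
        c=p+t*(q-p); u=np.arange(-10,10.01,.5); P=c+u[:,None]*nn
        v=cv2.remap(gr.astype(np.float32),P[:,0].astype(np.float32)[None],P[:,1].astype(np.float32)[None],cv2.INTER_LINEAR)[0]
        dv=np.gradient(v); i=np.argmax(np.abs(dv)); pts.append(c+u[i]*nn)
    pts=np.array(pts); vx,vy,x,y=cv2.fitLine(pts.astype(np.float32),cv2.DIST_HUBER,0,.01,.01).ravel()
    res=(pts-[x,y])@[-vy,vx]
    return np.array([X1-y/s,Y1-x/s]),np.array([-vy,-vx]),np.std(res)/s
a,da,e1=fit((255,122),(780,254),40); b,db,e2=fit((253,124),(211,304),25)
t=np.linalg.solve(np.c_[da,-db],b-a); c=a+t[0]*da
print("corner",c,"rail ang",np.degrees(np.arctan2(*da)),"stop ang",np.degrees(np.arctan2(*db)),e1,e2)
q=rect(im,k,.034,.45,.62,-.02,.12,4400); cv2.imwrite("pics/blk.png",q)
```

```text
corner [0.7197125 0.0871134] rail ang -165.97691 stop ang 104.103645 0.0002676933607356954 0.0003316756907382272
```

View pics/blk.png

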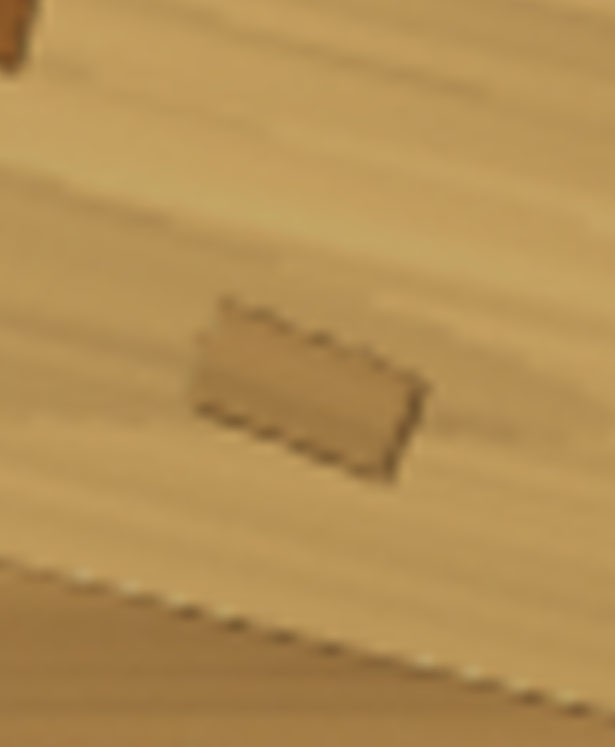

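Board yaw is -14.03° with the corner at (0.7197, 0.0871). In the corner frame the panel is at (-113, -249) mm with +14° relative yaw, and the block is at (-174, -82) mm. I'll open the jaws to about 60 mm with the jaw axis along board y, then push the panel towards the rail with both fingertips.

```bash
python3 -m crank '0 0 -0.0212 0.022 0.0463 0 75;0 0 -0.0212 0.022 0.0463 0 75;0 0 -0.0212 0.022 0.0463 0 75;0 0 -0.0212 0.022 0.0463 0 75;0 0 -0.0212 0.022 0.0463 0 75' 20; python3 -m crank '0 0 -0.0212 0.022 0.0463 0 75;0 0 -0.0212 0.022 0.0463 0 75;0 0 -0.0212 0.022 0.0463 0 75;0 0 -0.0212 0.022 0.0463 0 75;0 0 -0.0212 0.022 0.0463 0 75'
cat > st.py <<'E'
from h import *
C=np.array([.7197,.0871]); ang=np.radians(-14.03); ex=np.array([np.cos(ang),np.sin(ang)]); ey=np.array([-ex[1],ex[0]])
def st():
    s=r.read_state(); p=s["position"]; d=p[:2]-C; M=R.from_rotvec(s["tcp_rot"]).as_matrix()
    f=s["contact_force"]
    print("t %.2f"%s["clock"],"board mm",np.round([d@ex*1e3,d@ey*1e3,p[2]*1e3],1),"jaw deg rel board x %.2f"%(np.degrees(np.arctan2(M[1,0],M[0,0]))+14.03),"tilt",np.round(M[:,2],3),"F board",np.round([f[:2]@ex,f[:2]@ey,f[2]],1),"open %.2f"%s["opening"])
if __name__=="__main__": st()
E
python3 st.py
```

```text
clock: 1.02
position: [0.3653, -0.3377, 0.2315]
tcp_rot: [-2.313, 2.126, -0.001]
contact_force: [1.2, -0.6, 0.3]
opening: 0.707
clock: 1.65
position: [0.4753, -0.1062, 0.2315]
tcp_rot: [-1.929, 2.479, -0.001]
contact_force: [0.8, -0.4, 0.2]
opening: 0.702
t 1.65 board mm [-190.2 -246.8  231.5] jaw deg rel board x -90.21 tilt [ 0.001 -0.    -1.   ] F board [ 0.9 -0.2  0.2] open 0.70
```

```bash
python3 -m crank '0 0 0 0 0 -0.05 75;0 0 0 0 0 -0.05 75;0 0 0 0 0 -0.05 75;0 0 0 0 0 -0.045 75;0 0 0 0 0 -0.02 75'; python3 -m crank '0 0 0 0 0 -0.001 75;0 0 0 0 0 -0.001 75;0 0 0 0 0 -0.001 75;0 0 0 0 0 -0.001 75;0 0 0 0 0 0 75'; python3 st.py
```

```text
clock: 2.28
position: [0.4737, -0.1075, 0.0141]
tcp_rot: [1.931, -2.476, -0.003]
contact_force: [0.3, 0.5, 0.5]
opening: 0.703
clock: 2.9
position: [0.4749, -0.1078, 0.0126]
tcp_rot: [-1.932, 2.477, -0.001]
contact_force: [-0.0, 0.1, 0.4]
opening: 0.704
t 2.90 board mm [-190.3 -248.4   12.6] jaw deg rel board x -90.08 tilt [ 0. -0. -1.] F board [-0.1  0.1  0.4] open 0.70
```

```bash
python3 -m crank '0 0 0 0 0 -0.001 75;0 0 0 0 0 -0.001 75;0 0 0 0 0 -0.001 75;0 0 0 0 0 0 75;0 0 0 0 0 0 75'; python3 st.py
python3 - <<'E'
from h import *
im=r.read_camera("scene"); cv2.imwrite("pics/s1.png",cv2.resize(im[190:310,210:370,::-1],None,fx=5,fy=5,interpolation=cv2.INTER_CUBIC))
E
```

```text
clock: 3.52
position: [0.4747, -0.1077, 0.0093]
tcp_rot: [-1.932, 2.477, 0.0]
contact_force: [-0.3, -0.5, 0.0]
opening: 0.702
t 3.52 board mm [-190.4 -248.4    9.3] jaw deg rel board x -90.08 tilt [ 0.  0. -1.] F board [-0.1 -0.6  0. ] open 0.70
```

View pics/s1.png

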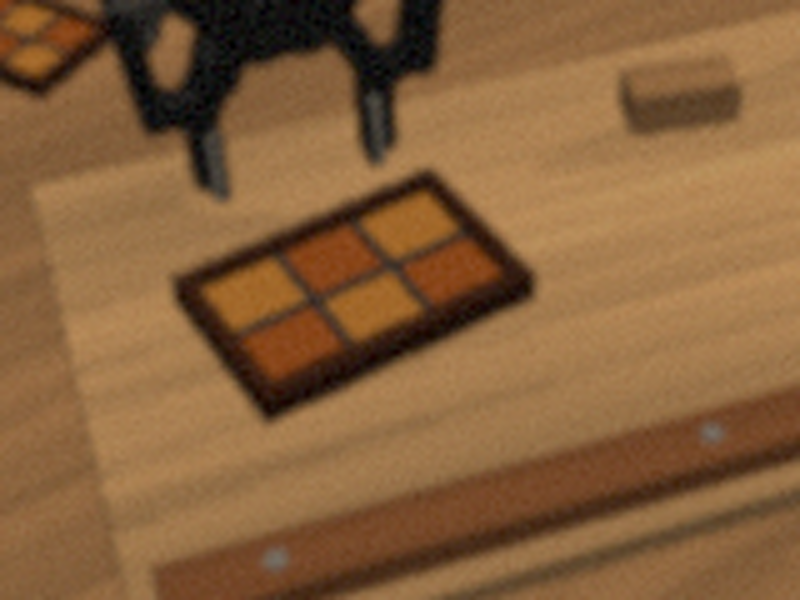

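The picture shows both fingertips just behind the panel's free side at crop (220,195) and (378,160), still clear of the board. I'll probe lower to find the tip height.

```bash
python3 -m crank '0 0 0 0 0 -0.001 75;0 0 0 0 0 -0.001 75;0 0 0 0 0 -0.001 75;0 0 0 0 0 0 75;0 0 0 0 0 0 75'
python3 - <<'E'
from h import *
k=r.get_calibration("scene"); s=r.read_state(); p=s["position"]; M=R.from_rotvec(s["tcp_rot"]).as_matrix()
for sg in(1,-1):
  for z in(.0,.004,.008,.012,.016,.020): print(sg,z,((w2p(np.r_[(p+sg*.033*M[:,0])[:2],z],k)-[210,190])*5).round())
E
```

```text
clock: 4.2
position: [0.4747, -0.1077, 0.0068]
tcp_rot: [-1.932, 2.477, -0.0]
contact_force: [-4.0, 1.0, 18.6]
opening: 0.705
1 0.0 [223. 215.]
1 0.004 [222. 208.]
1 0.008 [221. 201.]
1 0.012 [220. 194.]
1 0.016 [219. 186.]
1 0.02 [218. 179.]
-1 0.0 [373. 179.]
-1 0.004 [372. 172.]
-1 0.008 [372. 165.]
-1 0.012 [371. 158.]
-1 0.016 [370. 151.]
-1 0.02 [370. 144.]
```

Contact with the board comes at TCP z of about 7 mm, so I raise 5 mm and push towards the rail.

```bash
python3 -m crank '0 0 0 0 0 0.005 75;0 0 0 0.0097 -0.0024 0 75;0 0 0 0.0097 -0.0024 0 75;0 0 0 0.0097 -0.0024 0 75;0 0 0 0.0097 -0.0024 0 75'; python3 -m crank '0 0 0 0.0097 -0.0024 0 75;0 0 0 0.0097 -0.0024 0 75;0 0 0 0.0097 -0.0024 0 75;0 0 0 0.0097 -0.0024 0 75;0 0 0 0 0 0 75'; python3 st.py
cat > look.py <<'E'
from st import *
import sys
im=r.read_camera("top")[:,:,::-1].copy(); k=r.get_calibration("top")
X0,X1,Y0,Y1,s=.42,.78,-.28,.16,1600
q=rect(im,k,.026,X0,X1,Y0,Y1,s); hsv=cv2.cvtColor(q,cv2.COLOR_BGR2HSV); g=q.max(2)
cv2.imwrite(f"pics/{sys.argv[1]}.png",q)
# amber glass: saturated; fit rectangle of glass area
m=((hsv[:,:,1]>190)&(hsv[:,:,2]>120)).astype(np.uint8); m=cv2.morphologyEx(m,cv2.MORPH_OPEN,np.ones((5,5)))
m=cv2.morphologyEx(m,cv2.MORPH_CLOSE,np.ones((19,19)))
n,l,S,_=cv2.connectedComponentsWithStats(m)
i=1+np.argmax(S[1:,4]); c,wh,a=cv2.minAreaRect(np.argwhere(l==i)[:,::-1].astype(np.float32))
b=cv2.boxPoints((c,wh,a)); B=np.array([[X1-v/s,Y1-u/s] for u,v in b]); e=B[1]-B[0]; f=B[2]-B[1]; L=e if np.linalg.norm(e)>np.linalg.norm(f) else f
d=B.mean(0)-C; y=np.degrees(np.arctan2(L[1],L[0]))+14.03-90
print("panel board mm",(d@ex*1e3).round(1),(d@ey*1e3).round(1),"yaw",((y+90)%180-90).round(2),"glass",np.round(np.array(wh)/s*1e3,1))
E
python3 look.py l1
```

```text
clock: 4.82
position: [0.514, -0.1174, 0.0111]
tcp_rot: [1.932, -2.477, -0.001]
contact_force: [-1.3, 1.8, 0.5]
opening: 0.707
clock: 5.45
position: [0.5531, -0.1271, 0.0113]
tcp_rot: [-1.931, 2.477, -0.001]
contact_force: [0.4, 0.4, 0.2]
opening: 0.703
t 5.45 board mm [-109.7 -248.2   11.3] jaw deg rel board x -90.09 tilt [ 0.001 -0.    -1.   ] F board [0.3 0.5 0.2] open 0.70Traceback (most recent call last):
  File "look.py", line 11, in <module>
    i=1+np.argmax(S[1:,4]); c,wh,a=cv2.minAreaRect(np.argwhere(l==i)[:,::-1].astype(np.float32))
        ~~~~~~~~~^^^^^^^^^
    return _wrapfunc(a, 'argmax', axis=axis, out=out, **kwds)
    return bound(*args, **kwds)
ValueError: attempt to get argmax of an empty sequence
```

```bash
python3 -m crank '0 0 0 0.007 -0.0017 0 75;0 0 0 0.007 -0.0017 0 75;0 0 0 0 0 0 75;0 0 0 -0.02 0.005 0 75;0 0 0 0 0 0.05 75'; python3 st.py; python3 -c "
from plant import r; print(r.read_state()['joints'].round(2))"; python3 look.py l1
```

```text
clock: 6.12
position: [0.5434, -0.1246, 0.0593]
tcp_rot: [1.93, -2.474, -0.007]
contact_force: [0.6, -0.4, 1.0]
opening: 0.706
t 6.12 board mm [-119.8 -248.2   59.3] jaw deg rel board x -90.05 tilt [-0.006  0.001 -1.   ] F board [ 0.7 -0.2  1. ] open 0.71
[ 0.17  0.66 -0.07  1.9   0.08  0.59 -1.77]Traceback (most recent call last):
  File "look.py", line 11, in <module>
    i=1+np.argmax(S[1:,4]); c,wh,a=cv2.minAreaRect(np.argwhere(l==i)[:,::-1].astype(np.float32))
        ~~~~~~~~~^^^^^^^^^
    return _wrapfunc(a, 'argmax', axis=axis, out=out, **kwds)
    return bound(*args, **kwds)
ValueError: attempt to get argmax of an empty sequence
```

```bash
python3 -m crank '0 0 0.0556 0.0053 -0.0103 0.02 180;0 0 0.0556 0.0053 -0.0103 0.02 180;0 0 0.0556 0.0053 -0.0103 0 180;0 0 0.0556 0.0053 -0.0103 0 180;0 0 0.0556 0.0053 -0.0103 0 180'; python3 -m crank '0 0 0.0556 0.0053 -0.0103 0 180;0 0 0.0556 0.0053 -0.0103 0 180;0 0 0.0556 0.0053 -0.0103 0 180;0 0 0.0556 0.0053 -0.0103 0 180;0 0 0 0.0053 -0.0103 0 180'; python3 st.py; python3 -c "
import cv2
from plant import r
im=r.read_camera('top')[:,:,::-1]; cv2.imwrite('pics/t2.png',cv2.resize(im[90:250,240:440],None,fx=3,fy=3))"
```

```text
clock: 6.8
position: [0.5731, -0.1773, 0.1015]
tcp_rot: [-2.802, 1.42, -0.001]
contact_force: [-0.8, -0.8, 0.3]
opening: 0.293
clock: 7.42
position: [0.5994, -0.229, 0.1013]
tcp_rot: [-3.118, 0.386, -0.0]
contact_force: [0.2, -0.3, 0.1]
opening: 0.298
t 7.42 board mm [ -40.1 -335.8  101.3] jaw deg rel board x -0.08 tilt [ 0.  0. -1.] F board [ 0.2 -0.2  0.1] open 0.30
```

View pics/t2.png

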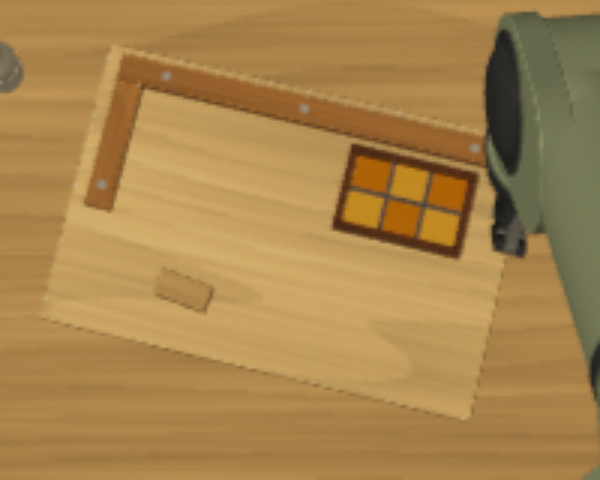

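The panel is now parallel to the rail with a small gap, and the fingers are beyond its right end. I descend and push along the rail towards the stop.

```bash
python3 -m crank '0 0 0 -0.0039 0.001 -0.04 180;0 0 0 0 0 -0.03 180;0 0 0 0 0 -0.014 180;0 0 0 0 0 0 180;0 0 0 0.0024 0.0097 0 180'; python3 st.py; python3 -m crank '0 0 0 0.0024 0.0097 0 180;0 0 0 0.0024 0.0097 0 180;0 0 0 0.0024 0.0097 0 180;0 0 0 0.0024 0.0097 0 180;0 0 0 0.0024 0.0097 0 180'; python3 -m crank '0 0 0 0.0024 0.0097 0 180;0 0 0 0.0024 0.0097 0 180;0 0 0 0.0024 0.0097 0 180;0 0 0 0.0024 0.0097 0 180;0 0 0 0.0024 0.0097 0 180';  python3 st.py
```

```text
clock: 8.1
position: [0.5984, -0.2182, 0.0184]
tcp_rot: [3.117, -0.387, 0.002]
contact_force: [0.1, -1.8, -0.2]
opening: 0.293
t 8.10 board mm [ -43.7 -325.6   18.4] jaw deg rel board x -0.13 tilt [ 0.001 -0.001 -1.   ] F board [ 0.5 -1.7 -0.2] open 0.29
clock: 8.72
position: [0.61, -0.1685, 0.0173]
tcp_rot: [3.118, -0.384, -0.0]
contact_force: [-0.2, -3.7, 3.5]
opening: 0.294
clock: 9.35
position: [0.6219, -0.1199, 0.0173]
tcp_rot: [-3.118, 0.384, 0.0]
contact_force: [-0.8, -3.4, 3.9]
opening: 0.293
t 9.35 board mm [ -44.7 -224.5   17.3] jaw deg rel board x -0.00 tilt [-0.  0. -1.] F board [ 0.1 -3.5  3.9] open 0.29
```

```bash
python3 -m crank '0 0 0 0.0024 0.0097 0.001 180;0 0 0 0.0024 0.0097 0 180;0 0 0 0.0024 0.0097 0 180;0 0 0 0.0024 0.0097 0 180;0 0 0 0.0024 0.0097 0 180'; python3 st.py; python3 -m crank '0 0 0 0.0024 0.0097 0 180;0 0 0 0.0024 0.0097 0 180;0 0 0 0.0019 0.0078 0 180;0 0 0 0.0012 0.0049 0 180;0 0 0 0 0 0 180'; python3 st.py
```

```text
clock: 9.98
position: [0.6339, -0.0714, 0.0182]
tcp_rot: [-3.118, 0.384, 0.0]
contact_force: [0.5, -1.0, -1.4]
opening: 0.296
t 9.97 board mm [ -44.8 -174.6   18.2] jaw deg rel board x -0.01 tilt [-0.  0. -1.] F board [ 0.7 -0.8 -1.4] open 0.30
clock: 10.6
position: [0.6418, -0.0396, 0.0183]
tcp_rot: [-3.118, 0.383, -0.0]
contact_force: [-0.4, -0.4, -0.1]
opening: 0.296
t 10.60 board mm [ -44.8 -141.7   18.3] jaw deg rel board x 0.02 tilt [ 0.  0. -1.] F board [-0.3 -0.5 -0.1] open 0.30
```

```bash
python3 -m crank '0 0 0 0.0005 0.0019 0 180;0 0 0 0.0005 0.0019 0 180;0 0 0 0.0005 0.0019 0 180;0 0 0 0.0005 0.0019 0 180;0 0 0 0 0 0 180'; python3 st.py; python3 -m crank '0 0 0 0.0002 0.001 0 180;0 0 0 0.0002 0.001 0 180;0 0 0 0.0002 0.001 0 180;0 0 0 0 0 0 180;0 0 0 0 0 0 180'; python3 st.py
```

```text
clock: 11.22
position: [0.6438, -0.032, 0.0183]
tcp_rot: [-3.118, 0.383, -0.0]
contact_force: [0.5, -0.6, -0.6]
opening: 0.292
t 11.22 board mm [ -44.8 -134.    18.3] jaw deg rel board x 0.01 tilt [ 0.  0. -1.] F board [ 0.6 -0.5 -0.6] open 0.29
clock: 11.85
position: [0.6443, -0.0292, 0.0183]
tcp_rot: [-3.118, 0.384, -0.0]
contact_force: [0.4, -0.4, 0.5]
opening: 0.293
t 11.85 board mm [ -44.9 -131.1   18.3] jaw deg rel board x 0.00 tilt [ 0.  0. -1.] F board [ 0.5 -0.3  0.5] open 0.29
```

```bash
python3 -m crank '0 0 0 0.0002 0.001 0 180;0 0 0 0.0002 0.001 0 180;0 0 0 0.0002 0.001 0 180;0 0 0 0 0 0 180;0 0 0 0 0 0 180'; python3 st.py
python3 - <<'E'
from h import *
im=r.read_camera("scene"); cv2.imwrite("pics/s2.png",cv2.resize(im[180:300,290:450,::-1],None,fx=5,fy=5,interpolation=cv2.INTER_CUBIC))
E
```

```text
clock: 12.48
position: [0.6449, -0.0262, 0.0183]
tcp_rot: [-3.118, 0.384, -0.0]
contact_force: [0.8, -0.2, 0.5]
opening: 0.294
t 12.47 board mm [ -45.1 -128.    18.3] jaw deg rel board x 0.00 tilt [ 0.  0. -1.] F board [0.8 0.  0.5] open 0.29
```

View pics/s2.png

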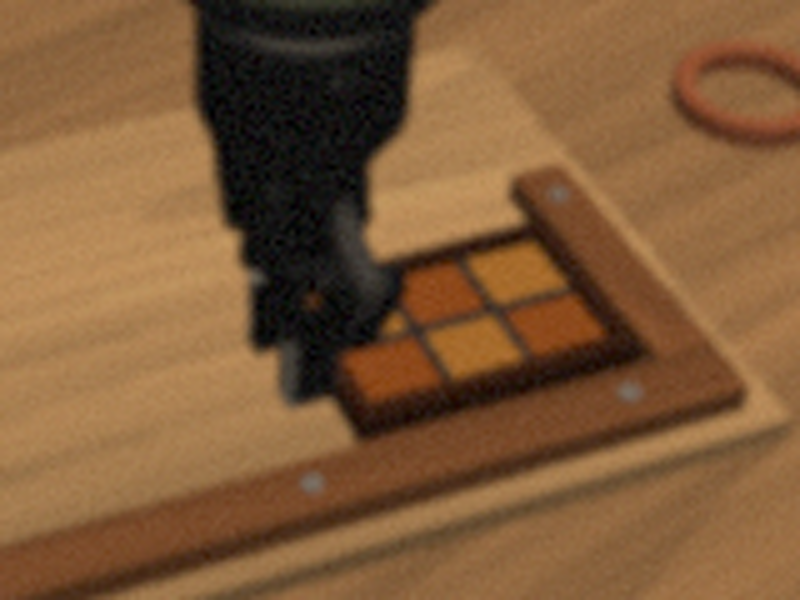

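The panel is close to the stop and parallel, with a narrow gap to the rail. I keep creeping until the force rises.

```bash
python3 -m crank '0 0 0 0.0002 0.001 0 180;0 0 0 0.0002 0.001 0 180;0 0 0 0 0 0 180;0 0 0 0 0 0 180;0 0 0 0 0 0 180'; python3 st.py; python3 -m crank '0 0 0 0.0002 0.001 0 180;0 0 0 0.0002 0.001 0 180;0 0 0 0 0 0 180;0 0 0 0 0 0 180;0 0 0 0 0 0 180'; python3 st.py
```

```text
clock: 13.15
position: [0.6451, -0.0255, 0.0183]
tcp_rot: [3.117, -0.385, -0.001]
contact_force: [-1.1, -7.2, 2.9]
opening: 0.296
t 13.15 board mm [ -45.1 -127.3   18.3] jaw deg rel board x -0.05 tilt [-0.001 -0.001 -1.   ] F board [ 0.7 -7.3  2.9] open 0.30
clock: 13.78
position: [0.6452, -0.0254, 0.0183]
tcp_rot: [3.114, -0.386, -0.002]
contact_force: [-2.8, -13.4, 5.5]
opening: 0.293
t 13.78 board mm [ -45.1 -127.2   18.3] jaw deg rel board x -0.11 tilt [-0.001 -0.003 -1.   ] F board [  0.6 -13.7   5.5] open 0.29
```

```bash
python3 -m crank '0 0 0 -0.0058 -0.0233 0 180;0 0 0 0 0 0.03 180;0 0 -0.0556 -0.0048 0.0115 0.04 130;0 0 -0.0556 -0.0048 0.0115 0 75;0 0 -0.0556 -0.0048 0.0115 0 75'; python3 -m crank '0 0 -0.0556 -0.0048 0.0115 0 75;0 0 -0.0556 -0.0048 0.0115 0 75;0 0 -0.0556 -0.0048 0.0115 0 75;0 0 -0.0556 -0.0048 0.0115 0 75;0 0 -0.0556 -0.0048 0.0115 0 75'; python3 -m crank '0 0 -0.0556 -0.0048 0.0115 0 75;0 0 0 0 0 -0.03 75;0 0 0 0 0 0 75;0 0 0 0 0 0 75;0 0 0 0 0 0 75';python3 st.py
```

```text
clock: 14.4
position: [0.6256, -0.0106, 0.0889]
tcp_rot: [-2.908, 1.186, -0.001]
contact_force: [0.1, 0.8, -0.9]
opening: 0.708
clock: 15.02
position: [0.6013, 0.0471, 0.0883]
tcp_rot: [-2.134, 2.305, 0.0]
contact_force: [0.7, 0.2, 0.7]
opening: 0.705
clock: 15.65
position: [0.5973, 0.0576, 0.0592]
tcp_rot: [-1.931, 2.477, -0.001]
contact_force: [-0.7, 1.1, -0.4]
opening: 0.707
t 15.65 board mm [-111.6  -58.3   59.2] jaw deg rel board x -90.10 tilt [ 0.001  0.    -1.   ] F board [-0.9  0.9 -0.4] open 0.71
```

```bash
python3 -m crank '0 0 0 0 0 -0.03 75;0 0 0 0 0 -0.0165 75;0 0 0 0 0 0 75;0 0 0 0.0058 -0.0015 0 75;0 0 0 0.0058 -0.0015 0 75'; python3 -m crank '0 0 0 0.0029 -0.0007 0 75;0 0 0 0.0019 -0.0005 0 75;0 0 0 0.0019 -0.0005 0 75;0 0 0 0 0 0 75;0 0 0 0 0 0 75'; python3 st.py;  python3 -m crank '0 0 0 0.001 -0.0002 0 75;0 0 0 0.001 -0.0002 0 75;0 0 0 0.001 -0.0002 0 75;0 0 0 0 0 0 75;0 0 0 0 0 0 75'; python3 st.py
```

```text
clock: 16.27
position: [0.6094, 0.0547, 0.0127]
tcp_rot: [-1.931, 2.477, -0.001]
contact_force: [-0.4, -0.4, -0.4]
opening: 0.707
clock: 16.9
position: [0.615, 0.0531, 0.0118]
tcp_rot: [-1.932, 2.477, -0.0]
contact_force: [-1.5, 0.7, 1.1]
opening: 0.707
t 16.90 board mm [-93.3 -58.4  11.8] jaw deg rel board x -90.08 tilt [ 0.  0. -1.] F board [-1.6  0.3  1.1] open 0.71
clock: 17.52
position: [0.6181, 0.0524, 0.0118]
tcp_rot: [-1.932, 2.477, -0.0]
contact_force: [-1.7, -0.1, 0.7]
opening: 0.709
t 17.52 board mm [-90.2 -58.3  11.8] jaw deg rel board x -90.08 tilt [ 0. -0. -1.] F board [-1.6 -0.5  0.7] open 0.71
```

```bash
python3 -m crank '0 0 0 0.001 -0.0002 0 75;0 0 0 0.001 -0.0002 0 75;0 0 0 0 0 0 75;0 0 0 0 0 0 75;0 0 0 0 0 0 75'; python3 st.py;  python3 -m crank '0 0 0 0.001 -0.0002 0 75;0 0 0 0.001 -0.0002 0 75;0 0 0 0 0 0 75;0 0 0 0 0 0 75;0 0 0 0 0 0 75'; python3 st.py
```

```text
clock: 18.15
position: [0.62, 0.052, 0.0118]
tcp_rot: [1.932, -2.478, 0.0]
contact_force: [-3.5, -0.8, 1.0]
opening: 0.706
t 18.15 board mm [-88.2 -58.3  11.8] jaw deg rel board x -90.09 tilt [ 0. -0. -1.] F board [-3.2 -1.7  1. ] open 0.71
clock: 18.77
position: [0.6218, 0.0515, 0.0117]
tcp_rot: [1.931, -2.477, -0.0]
contact_force: [-5.1, -1.9, 2.9]
opening: 0.704
t 18.77 board mm [-86.4 -58.3  11.7] jaw deg rel board x -90.08 tilt [-0.001 -0.    -1.   ] F board [-4.4 -3.   2.9] open 0.70
```

```bash
python3 -m crank '0 0 0 0.001 -0.0002 0 75;0 0 0 0.001 -0.0002 0 75;0 0 0 0 0 0 75;0 0 0 0 0 0 75;0 0 0 0 0 0 75'; python3 st.py;  python3 -m crank '0 0 0 0.001 -0.0002 0 75;0 0 0 0 0 0 75;0 0 0 0 0 0 75;0 0 0 0 0 0 75;0 0 0 0 0 0 75'; python3 st.py
python3 - <<'E'
from h import *
im=r.read_camera("scene"); cv2.imwrite("pics/s3.png",cv2.resize(im[180:300,290:450,::-1],None,fx=5,fy=5,interpolation=cv2.INTER_CUBIC))
E
```

```text
clock: 19.4
position: [0.6222, 0.0515, 0.0116]
tcp_rot: [1.93, -2.475, -0.003]
contact_force: [-14.7, -0.1, 11.1]
opening: 0.71
t 19.40 board mm [-86.  -58.2  11.6] jaw deg rel board x -90.06 tilt [-0.004 -0.    -1.   ] F board [-14.2  -3.7  11.1] open 0.71
clock: 20.02
position: [0.6223, 0.0515, 0.0115]
tcp_rot: [1.93, -2.474, -0.005]
contact_force: [-22.1, 2.2, 15.6]
opening: 0.707
t 20.02 board mm [-85.9 -58.2  11.5] jaw deg rel board x -90.05 tilt [-0.005 -0.    -1.   ] F board [-22.   -3.3  15.6] open 0.71
```

View pics/s3.png

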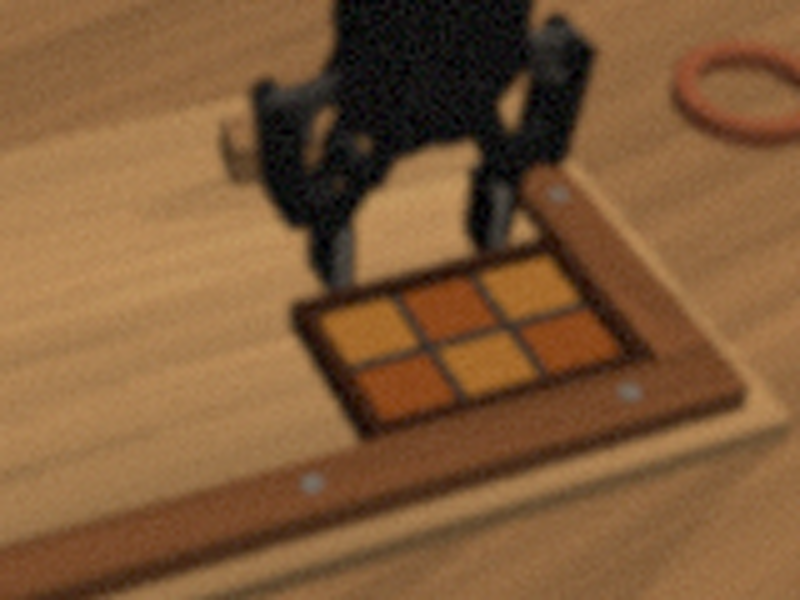

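The panel's long side is flush on the rail and its end on the stop (both gaps are gone, firm contact at 22 N). Now back off, rise, and go behind the block with the fingers nearly shut.

```bash
python3 -m crank '0 0 0 -0.006 0.0015 0 75;0 0 0 -0.011 0.003 0 75;0 0 0 0 0 0.05 75;0 0 0 0 0 0.04 150;0 0 0 -0.0225 0.001 0 219'; python3 -m crank '0 0 0 -0.0225 0.001 0 219;0 0 0 -0.0225 0.001 0 219;0 0 0 -0.0225 0.001 0 219;0 0 0 -0.0225 0.001 0 219;0 0 0 0 0 0 219'; python3 st.py;  python3 - <<'E'
from h import *
im=r.read_camera("scene"); cv2.imwrite("pics/s4.png",cv2.resize(im[170:300,290:450,::-1],None,fx=4.6,fy=4.6,interpolation=cv2.INTER_CUBIC))
im=r.read_camera("top"); cv2.imwrite("pics/t4.png",im[:,:,::-1])
E
```

```text
clock: 20.7
position: [0.5876, 0.0569, 0.1048]
tcp_rot: [-1.928, 2.474, -0.005]
contact_force: [-0.0, -0.5, -1.3]
opening: 0.29
clock: 21.32
position: [0.4944, 0.0608, 0.102]
tcp_rot: [-1.932, 2.477, -0.0]
contact_force: [0.1, -0.4, 0.6]
opening: 0.146
t 21.32 board mm [-212.2  -80.1  102. ] jaw deg rel board x -90.04 tilt [ 0.  0. -1.] F board [ 0.2 -0.4  0.6] open 0.15
```

View pics/s4.png

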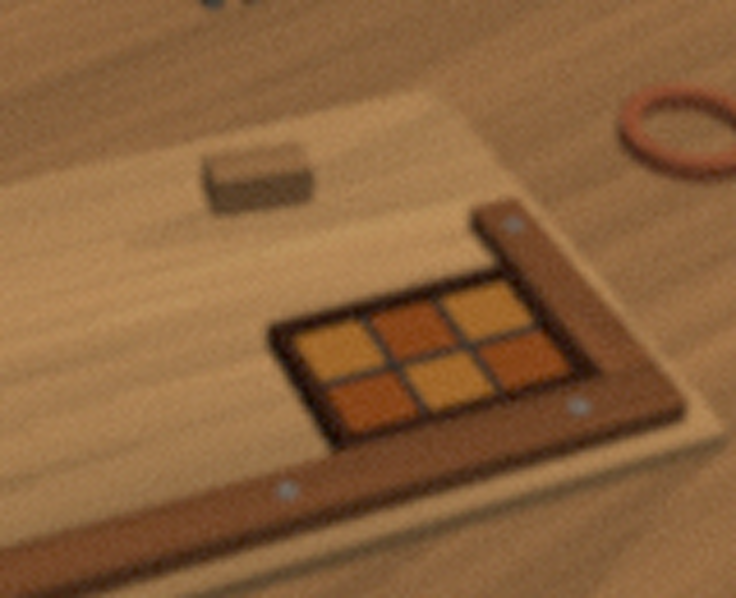

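The panel stays seated. Now push the block towards the rail.

```bash
python3 -m crank '0 0 0 0 0 -0.04 219;0 0 0 0 0 -0.03 219;0 0 0 0 0 -0.013 219;0 0 0 0 0 0 219;0 0 0 0.0068 -0.0017 0 219'; python3 st.py; python3 -m crank '0 0 0 0.0068 -0.0017 0 219;0 0 0 0.0068 -0.0017 0 219;0 0 0 0.0068 -0.0017 0 219;0 0 0 0.0068 -0.0017 0 219;0 0 0 0.0068 -0.0017 0 219'; python3 -m crank '0 0 0 0.0068 -0.0017 0 219;0 0 0 0.0068 -0.0017 0 219;0 0 0 0.0068 -0.0017 0 219;0 0 0 0.0068 -0.0017 0 219;0 0 0 0.0068 -0.0017 0 219'; python3 st.py
```

```text
clock: 22.05
position: [0.503, 0.059, 0.0197]
tcp_rot: [-1.931, 2.476, -0.001]
contact_force: [0.8, -0.0, 0.4]
opening: 0.141
t 22.05 board mm [-203.4  -79.8   19.7] jaw deg rel board x -90.07 tilt [ 0.001  0.    -1.   ] F board [0.8 0.2 0.4] open 0.14
clock: 22.68
position: [0.5367, 0.0503, 0.0188]
tcp_rot: [1.932, -2.477, -0.0]
contact_force: [-0.4, 1.6, 1.5]
opening: 0.144
clock: 23.3
position: [0.5708, 0.0417, 0.0188]
tcp_rot: [-1.932, 2.477, 0.0]
contact_force: [-0.8, 0.4, 0.2]
opening: 0.138
t 23.30 board mm [-133.5  -80.1   18.8] jaw deg rel board x -90.08 tilt [ 0.  0. -1.] F board [-0.8  0.2  0.2] open 0.14
```

```bash
python3 -m crank '0 0 0 0.0048 -0.0012 0 219;0 0 0 0.0048 -0.0012 0 219;0 0 0 0.0048 -0.0012 0 219;0 0 0 0.0029 -0.0007 0 219;0 0 0 0.0019 -0.0005 0 219'; python3 st.py; python3 -m crank '0 0 0 0.001 -0.0002 0 219;0 0 0 0.001 -0.0002 0 219;0 0 0 0.001 -0.0002 0 219;0 0 0 0 0 0 219;0 0 0 0 0 0 219'; python3 st.py
```

```text
clock: 23.92
position: [0.5896, 0.037, 0.0188]
tcp_rot: [-1.932, 2.478, 0.0]
contact_force: [-0.5, -0.9, 1.4]
opening: 0.144
t 23.93 board mm [-114.1  -80.1   18.8] jaw deg rel board x -90.08 tilt [-0.  0. -1.] F board [-0.3 -1.   1.4] open 0.14
clock: 24.55
position: [0.5926, 0.0365, 0.0188]
tcp_rot: [-1.932, 2.477, -0.0]
contact_force: [-0.4, -0.4, -0.0]
opening: 0.143
t 24.55 board mm [-111.   -79.9   18.8] jaw deg rel board x -90.08 tilt [ 0.  0. -1.] F board [-0.3 -0.5 -0. ] open 0.14
```

```bash
python3 -m crank '0 0 0 0.001 -0.0002 0 219;0 0 0 0.001 -0.0002 0 219;0 0 0 0 0 0 219;0 0 0 0 0 0 219;0 0 0 0 0 0 219'; python3 st.py; python3 -m crank '0 0 0 0.001 -0.0002 0 219;0 0 0 0.001 -0.0002 0 219;0 0 0 0 0 0 219;0 0 0 0 0 0 219;0 0 0 0 0 0 219'; python3 st.py
```

```text
clock: 25.18
position: [0.5935, 0.0362, 0.0187]
tcp_rot: [1.931, -2.476, -0.002]
contact_force: [-6.7, 1.5, 5.0]
opening: 0.138
t 25.18 board mm [-110.1  -79.9   18.7] jaw deg rel board x -90.07 tilt [-0.002  0.    -1.   ] F board [-6.9 -0.2  5. ] open 0.14
clock: 25.8
position: [0.5936, 0.0363, 0.0185]
tcp_rot: [1.93, -2.473, -0.006]
contact_force: [-19.2, 3.3, 15.3]
opening: 0.144
t 25.80 board mm [-110.   -79.9   18.5] jaw deg rel board x -90.04 tilt [-0.006  0.    -1.   ] F board [-19.4  -1.4  15.3] open 0.14
```

The stop came exactly where expected (TCP at -110 mm). Back straight off, rise, and look.

```bash
python3 -m crank '0 0 0 -0.004 0.001 0 219;0 0 0 -0.0194 0.0048 0 219;0 0 0 -0.01 0.0024 0.04 219;0 0 0 -0.02 0 0.06 219;0 0 0 -0.04 0 0.06 219'; python3 -m crank '0 0 0 -0.02 -0.06 0.02 219;0 0 0 0 -0.06 0 219;0 0 0 0 -0.06 0 219;0 0 0 0 -0.06 0 219;0 0 0 0 0 0 219'; python3 st.py
python3 - <<'E'
from h import *
a=r.read_camera("scene")[180:300,290:450,::-1]; b=r.read_camera("top")[:,:,::-1]; cv2.imwrite("pics/t5.png",b)
k=r.get_calibration("top"); q=rect(b,k,.026,.54,.75,-.08,.16,1900)
a=cv2.resize(a,(532,399),interpolation=cv2.INTER_CUBIC)
q=cv2.resize(q,(456,399)); cv2.imwrite("pics/fin.png",cv2.resize(np.hstack([a,q]),None,fx=.8,fy=.8,interpolation=cv2.INTER_AREA))
E
```

```text
clock: 26.42
position: [0.5087, 0.0439, 0.1719]
tcp_rot: [-1.931, 2.477, -0.001]
contact_force: [1.1, 0.1, 0.0]
opening: 0.142
clock: 27.05
position: [0.4891, -0.1975, 0.189]
tcp_rot: [1.923, -2.483, 0.003]
contact_force: [-0.8, 1.2, -0.2]
opening: 0.141
t 27.05 board mm [-154.8 -332.1  189. ] jaw deg rel board x -90.46 tilt [ 0.    -0.002 -1.   ] F board [-1.   0.9 -0.2] open 0.14
```

View pics/fin.png

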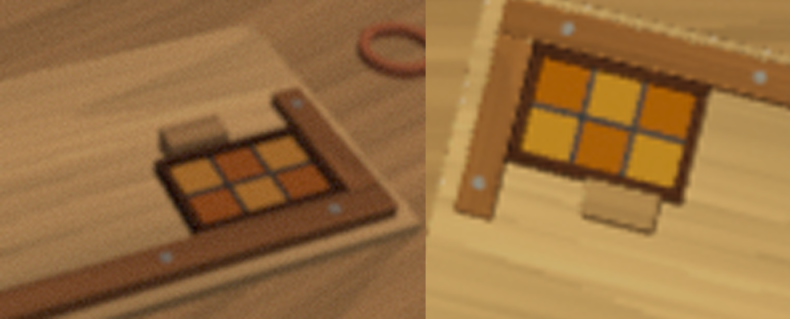

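The panel sits in the corner with no gap at the rail or stop. The block is flat against its free side and well within the panel's length, and the hand is clear.

```bash
python3 -c "
from plant import r
print(r.job_done())"
```

```text
the job is handed in; nothing more can be done
None
```

The panel is in the corner, with one long side flush on the rail and one end on the stop. The keeper block is pushed up squarely against its free long side. I handed the job in at about 27 s, with the hand raised and clear.

- **Pushing:** I pushed only with the fingertips: the panel to near the rail, along to the stop, then firmly into the rail, and last the block. Each final press met a firm stop at 13 to 22 N (19 N for the block). The block stopped 24 mm, its own width, behind where the panel had stopped.
- **Last look:** The scene and top views show no gap at the rail, the stop or the block. I judged this by eye. My script for measuring the panel's pose failed because the arm blocked the view, so I have no measured final pose or angle.
- **Disagreement:** The stops came 4 to 5 mm beyond my first camera estimate at both the stop and the rail. I relied on contact force and the pictures instead.
- **Bystanders:** I never moved near the foil roll, the bottle or the fid. The final crops show only the foil roll's near edge, so I did not check the bottle or the fid at the end.

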